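# Nest the parts-washing pans with fanned handles

## Robot

A 7-joint arm with a two-finger parallel gripper is mounted at the origin on a cart in front of the work surface, level with it; the furniture and walls round the work are solid. World frame = base frame: x ahead of the robot, y to its left, z up, the work surface at z = 0. Lengths are in m, angles in rad, forces in N, time in s.
With the tool pointing down it reaches from about 0.425 to 0.925 m from the base axis. Payload 6.8 kg.
Tool frame: the origin (TCP) lies at the very end of the fingers, on their centre line; the grasp point (between the pads) lies 19 mm behind it; y points along the fingers, z is the direction in which the jaws open and shut, and the axes are right-handed (so a half turn about y gives the same grasp; the last joint's range is limited). The gripper opens to 85 mm and grips with 20 to 120 N. Pads are 22 mm wide; open, the fingers measure 114 mm over their backs; the gripper's body (76 mm by 85 mm) begins 54 mm behind the grasp point. The pads swing forward as they close: fully open they stand 13 mm farther back than shut.
Start: joints at [-1.241, 0.477, 0.022, 1.555, -0.011, 1.109, -0.083], TCP at [0.286, 0.611, 0.231] pointing down, gripper open.
Joint ranges: [-2.96, 2.96], [-0.34, 2.1], [-1.41, 1.46], [0.24, 2.44], [-1.37, 4.51], [0.17, 1.92], [-2.96, 2.96]. Speed limits (rad/s): [2.39, 2.39, 3.14, 3.14, 3.14, 3.14, 3.14].

## Interface

Orientations are given as a rotation vector (axis times angle).
In Python, from bench import r gives the robot as it stands.
- The arm moves only by the tool drive_tool, never from a script. Its argument "series" is a list of rows, each a list of 7 numbers: the shift along the tool's x, y, z in mm, then the turn, a rotation vector about the tool's x, y, z in degrees, then the finger opening in mm, from 0 to 85.4. In form: [[tx, ty, tz, wx, wy, wz, grip], ...]. A call has 1 to 5 rows; each row is the pose to reach, as a shift and turn from the pose measured when the call began, along the tool's axes at that moment; what a row does not reach only later rows make up. A row lasts 1/10 s, in which the tool goes at most 50 mm and 8.59 degrees, less where a joint would pass 70% of its speed; a pose out of reach is approached as far as the arm can. A call with a gripper value outside its range is refused whole. The fingers move at their own pace and stop on an object; "squeeze" is the grip in N (left out, the last holds). Time passes only in rows, so rows that repeat a pose let the fingers close. It gives the time, the measured TCP pose, the force and the opening at its end, in the units of the state.
- r.get_obs(): the state, without advancing time (a new reading comes with each control period).
- r.grab_frame(name): name is "scene" or "top"; returns a dict with "frame" (400x640x3 uint8, blue, green, red), "intrinsics" (3x3 intrinsics, pixels), "distortion" ([k1, k2, p1, p2, k3] as OpenCV has them; the pictures are not rectified), "rvec" (rotation vector, rad) and "tvec" (3), from world to camera coordinates, as OpenCV has them. Camera axes: x right, y down, z forward; pixel columns grow to the right and rows downward; lengths in m; the calibration is good to about 2 mm. A picture is of the moment at which its call begins. There is no depth.
- r.hand_in(): hands the job in, once; it reports no verdict.
The state is a dict: "clock": time; "joints": joint angles; "qvel": joint speeds; "tau": joint torques, N m; "tcp_pos": TCP position; "orientation": TCP orientation; "contact_force": force on the tool from outside, world axes, zero at the start; "moment": the same for the moment, N m; "grip_width": finger opening in m.
Only numpy, scipy, OpenCV 4.12 (cv2) and the standard library are available. Lean on these libraries where they do the work, as an engineer would, in place of code of your own. Each camera call takes 0.05 s, during which the arm holds its last target.

## Task

Stow the three parts-washing pans as one nest that is fanned like a hand of cards: seen from above, each pan's handle points about 45 degrees clockwise of the handle of the pan below it. The medium pan already sits in the large one but its handle lies right over the large pan's handle, so swing it round where it sits, without lifting it out; then set the small pan gently down into the medium one, fully home and level, with its handle fanned on in the same direction. Leave the large pan standing where it is (its handle tells where the fan begins), and do not disturb the other things on the bench.

Things in the scene. Friction and masses are not known exactly. Their poses are not given: they have to be found in the camera images.
- large_pan: Largest of three plain steel pans with straight wooden-gripped handles; loose, 0.9 kg, stands on the bench as the bottom of the nest. Foot 100 mm, rim 120 mm outer diameter, 50 mm high, wall 3, floor 5 thick. Origin: centre of underside, z up; the level handle points along the pan's +x. Handle 14 mm wide, z = 34 to 46 mm, ending 165 mm from the pan's axis.
- medium_pan: Medium pan, loose, about 0.2 kg, sits on the floor of the large pan (origin 5 mm above that pan's, about 4 mm sideways play), its handle over the large one's with a 6 mm gap. Foot 86 mm, rim 106 mm outer diameter, 52 mm high, wall 3, floor 5 thick. Origin: centre of underside, z up; the level handle points along the pan's +x. Handle 14 mm wide, z = 47 to 59 mm, wooden grip 67 to 155 mm from the axis.
- medium_pan_handle (a point): Middle of the medium pan's handle, 100 mm from the pan's axis, 53 mm above its origin. A sideways push of a few newtons on the handle turns the pan in the nest; a fingertip that reaches over 6 mm below the handle also meets the large pan's handle.
- small_pan: Small pan, loose, about 0.14 kg, stands alone on the bench to the left of the nest. Foot 72 mm, rim 92 mm outer diameter, 54 mm high, wall 3, floor 5 thick. Origin: centre of underside, z up; the level handle points along the pan's +x. Handle 14 mm wide on a raised neck, z = 54 to 66 mm, wooden grip 60 to 145 mm from the axis. Home in the medium pan, its origin is 5 mm above that pan's, with about 4 mm sideways play.
- small_pan_handle (a point): Middle of the small pan's handle, 100 mm from the pan's axis, 60 mm above its origin. Pinched across from above at 75 to 90 mm from the axis with a firm grip (about 40 N) the pan hangs nearly level and the fingers clear the rims of the nest.
- pliers: Pliers, 51x170x11 mm, lying flat between the nest and the small pan, under the sweep of the handles; not to be disturbed. Origin: centre of the underside, long along its y.
- bush: Steel bush, 28 mm in diameter, 22 mm high, near the front edge between the nest and the small pan; not to be disturbed. Origin: centre of the underside.
- gear_blank: Gear, 72 mm in diameter, 24 mm high, to the left of the small pan; not to be disturbed. Origin: centre of the underside.
- nut_tin: Open tin of nuts, 74 mm in diameter, 45 mm high, at the left; not to be disturbed. Origin: centre of the underside.
- cold_chisel: Cold chisel, 20x180x16 mm, lying along the front edge in front of the nest; not to be disturbed. Origin: centre of the underside, long along its y.

How it is judged:
By the outcome, as a careful person would: the job done as asked, in the order asked, and still so for the second after the job is handed in, with the robot touching nothing.
It also fails if it takes over 58 s, if anything falls off the work surface, if the arm or the gripper's body presses on something with over 40 N, if the wrist force passes 120 N, or if a joint passes its speed limit or range.

## Working session

There is one attempt and no reset: what is moved stays moved. The work goes in short steps, Python scripts to look and compute and a tool call to move; the robot and the scene stay as the last step left them, time stands still between calls to the robot, and variables do not carry over. Pictures are saved under pics/ and viewed, and the job is handed in when it is done.

Besides the shell and the picture viewer there is one more tool, called after "Request:" by a JSON object that holds its "fn" and its "kwargs". drive_tool: Moves the arm, as the interface text tells. Its arguments: {"type":"object","properties":{"series":{"type":"array","items":{"type":"array","items":{"type":"number"}}},"squeeze":{"type":"number"}},"required":["series"]}

```bash
ls; mkdir -p pics; python3 - <<'E'
from bench import r
import cv2,json
for n in("scene","top"):
    f=r.grab_frame(n); cv2.imwrite(f"pics/{n}0.png",f["frame"])
    print(n,f["intrinsics"],f["distortion"],f["rvec"],f["tvec"])
o=r.get_obs()
for k in("clock","joints","tcp_pos","orientation","contact_force","grip_width"):print(k,o[k])
E
```

```text
pics
scene [[452.16805486   0.         318.8882445 ]
 [  0.         452.16805486 198.91702519]
 [  0.           0.           1.        ]] [-0.07244363  0.          0.          0.          0.        ] [ 2.36665144 -0.70296113  0.2306017 ] [-0.27522027  0.37811099  1.0051293 ]
top [[445.51426662   0.         319.14735008]
 [  0.         445.51426662 205.40505465]
 [  0.           0.           1.        ]] [-0.08351123  0.          0.          0.          0.        ] [ 2.14227152 -2.15408138  0.13703656] [0.21383212 0.48251343 1.27130631]
clock 0.1
joints [-1.24108414  0.47775975  0.02235759  1.55632221 -0.01150782  1.10928444
 -0.08308979]
tcp_pos [0.28596849 0.61086058 0.23040767]
orientation [-1.54502304  0.34361428 -0.34323654]
contact_force [-0.16808377  0.56153299 -0.07597469]
grip_width 0.08565104498869465
```

View pics/scene0.png

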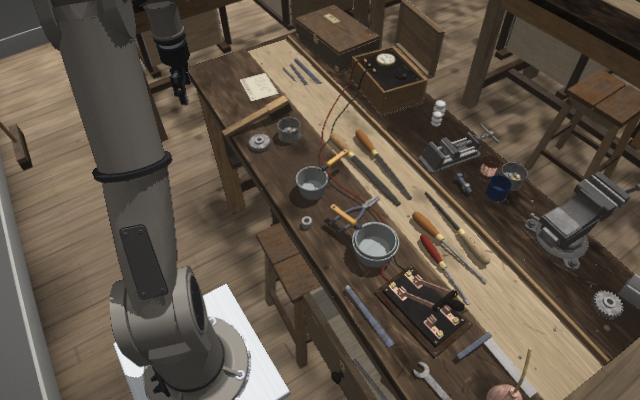

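View pics/top0.png

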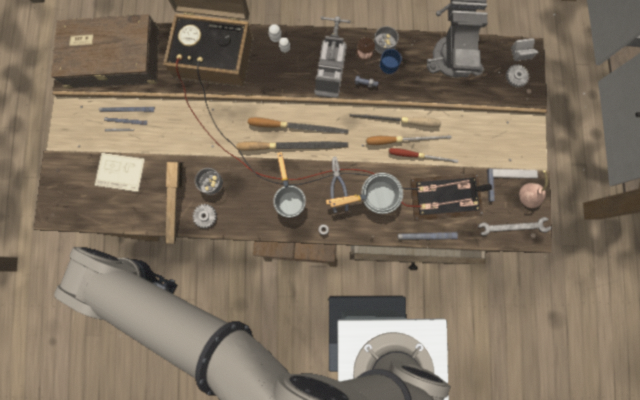

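The top view shows the nest at about (382,194), with its handle pointing left to (328,203). The small pan is at (290,202), with its handle up to (282,155). The pliers are at (340,185), the bush at (323,230), the gear at (204,215) and the tin at (209,182). I'll zoom in next.

```bash
cat > h.py <<'E'
import numpy as np,cv2
from bench import r
from scipy.spatial.transform import Rotation as R
def ray(f,p,z):
    p=np.asarray(p,float).reshape(-1,1,2)
    n=cv2.undistortPoints(p,f["intrinsics"],np.array(f["distortion"])).reshape(-1,2)
    Rm=cv2.Rodrigues(np.array(f["rvec"]))[0];t=np.array(f["tvec"]).ravel()
    c=-Rm.T@t; d=np.c_[n,np.ones(len(n))]@Rm
    z=np.broadcast_to(z,len(n))
    return c+d*((z-c[2])/d[:,2])[:,None]
def proj(f,P):
    return cv2.projectPoints(np.asarray(P,float).reshape(-1,1,3),np.array(f["rvec"]),np.array(f["tvec"]),f["intrinsics"],np.array(f["distortion"]))[0].reshape(-1,2)
def crop(f,x0,x1,y0,y1,s,name,pts=None):
    im=cv2.resize(f["frame"][y0:y1,x0:x1],None,fx=s,fy=s,interpolation=cv2.INTER_CUBIC)
    if pts is not None:
        for q in pts: cv2.circle(im,(int((q[0]-x0+.5)*s),int((q[1]-y0+.5)*s)),2,(0,255,0),-1)
    cv2.imwrite("pics/"+name,im)
def circ(c,rad,z,n=40):
    a=np.linspace(0,2*np.pi,n,endpoint=False)
    return np.c_[c[0]+rad*np.cos(a),c[1]+rad*np.sin(a),np.full(n,z)]
E
python3 - <<'E'
from h import *
f=r.grab_frame("top");crop(f,260,420,145,245,5,"topz.png")
g=r.grab_frame("scene");crop(g,280,420,135,280,4,"scenez.png")
print(ray(f,[(382,194),(328,203),(290,202),(282,155),(323,230)],0.05))
E
```

```text
[[0.51373934 0.02844198 0.05      ]
 [0.48829596 0.18541555 0.05      ]
 [0.49189101 0.29543425 0.05      ]
 [0.63177869 0.31963475 0.05      ]
 [0.41013064 0.20035592 0.05      ]]
```

View pics/topz.png

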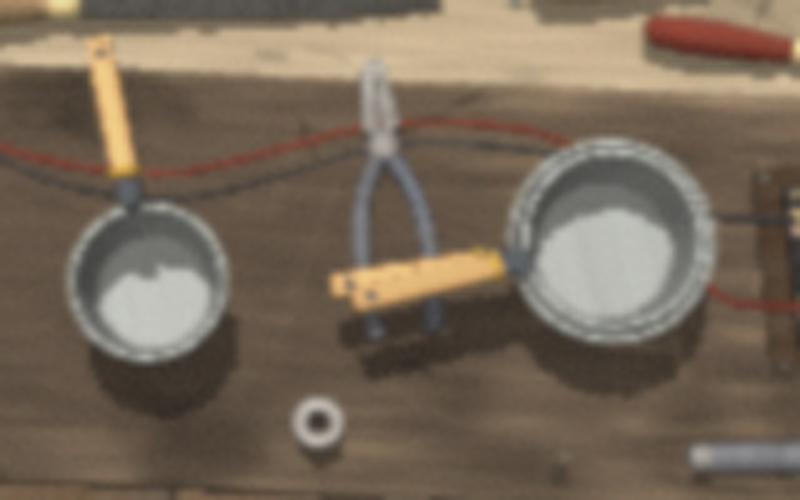

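View pics/scenez.png

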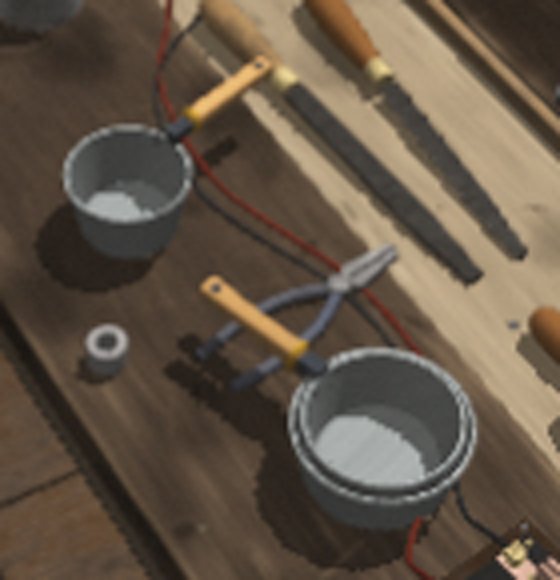

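```bash
cat >> h.py <<'E'
def fitc(P):
    A=np.c_[2*P[:,:2],np.ones(len(P))];b=(P[:,:2]**2).sum(1)
    s=np.linalg.lstsq(A,b,rcond=None)[0];return s[:2],np.sqrt(s[2]+s[0]**2+s[1]**2)
def steel(f,x0,x1,y0,y1):
    hsv=cv2.cvtColor(f["frame"],cv2.COLOR_BGR2HSV)
    m=((hsv[...,1]<60)&(hsv[...,2]>75)).astype(np.uint8)
    k=np.zeros_like(m);k[y0:y1,x0:x1]=m[y0:y1,x0:x1];return k
def orange(f,x0,x1,y0,y1):
    hsv=cv2.cvtColor(f["frame"],cv2.COLOR_BGR2HSV)
    m=((hsv[...,1]>120)&(hsv[...,2]>150)&(hsv[...,0]>8)&(hsv[...,0]<25)).astype(np.uint8)
    k=np.zeros_like(m);k[y0:y1,x0:x1]=m[y0:y1,x0:x1];return k
def big(m):
    c=cv2.findContours(m,cv2.RETR_EXTERNAL,cv2.CHAIN_APPROX_NONE)[0]
    return max(c,key=cv2.contourArea).reshape(-1,2)
E
python3 - <<'E'
from h import *
f=r.grab_frame("top");g=r.grab_frame("scene")
for n,cam,box,z in(("nest",f,(355,410,168,220),.055),("small",f,(270,308,182,222),.054),("nest s",g,(345,405,215,275),.055),("small s",g,(293,332,162,202),.054)):
    m=steel(cam,*box);c=big(m);h=cv2.convexHull(c).reshape(-1,2)
    print(n,cv2.contourArea(c),cv2.boundingRect(c),[ (q.round(4)) for q in fitc(ray(cam,c,z))])
    # upper half only
for n,cam,box,z in(("nest",f,(320,365,190,212),.064),("small",f,(272,290,150,186),.066),("nest s",g,(325,365,200,230),.064),("small s",g,(325,352,145,172),.066)):
    c=big(orange(cam,*box)); P=ray(cam,c,z)[:,:2];mu=P.mean(0);w,v=np.linalg.eigh(np.cov((P-mu).T));d=v[:,1]
    s=(P-mu)@d
    print(n,cv2.boundingRect(c),len(c),mu,np.degrees(np.arctan2(d[1],d[0])),s.min(),s.max(),np.ptp((P-mu)@v[:,0]))
o=r.get_obs();print(R.from_rotvec(o["orientation"]).as_matrix().round(3))
E
```

```text
nest 1408.5 (355, 172, 55, 43) [array([0.522 , 0.0328]), np.float64(0.0653)]
small 888.5 (272, 182, 35, 36) [array([0.5023, 0.2985]), np.float64(0.0516)]
nest s 963.5 (352, 222, 48, 40) [array([0.515 , 0.0275]), np.float64(0.0534)]
small s 299.0 (295, 166, 34, 25) [array([0.4968, 0.2995]), np.float64(0.0415)]
nest (354, 195, 6, 6) 16 [0.50319472 0.10269387] -139.51204520400236 -0.009742251762146601 0.008627277110622054 0.012015969900209436
small (282, 176, 5, 4) 13 [0.5595961  0.31143287] 103.1663675031336 -0.006486383566067322 0.006695016894787653 0.008589720575532336
nest s (331, 204, 25, 19) 58 [0.49229385 0.14122456] 101.79116960504169 -0.04510599485078824 0.03938140749927563 0.013543146610578111
small s (327, 149, 21, 16) 47 [0.60087752 0.31977323] -168.21346130088804 -0.03752398260900959 0.0431539859006504 0.01436590587528581
[[ 0.906 -0.     0.424]
 [-0.424 -0.001  0.906]
 [ 0.    -1.    -0.001]]
```

```bash
python3 - <<'E'
from h import *
f=r.grab_frame("top");g=r.grab_frame("scene")
cn=ray(f,[(381.8,192.6)],.05)[0];cs=ray(f,[(289.2,200.6)],.054)[0];print(cn,cs)
P=np.vstack([circ(cn,.06,.05),circ(cs,.046,.054),circ(cn,.053,.057)])
for n,cam,b,s in(("t",f,(260,420,145,245),5),("s",g,(280,420,135,280),4)): crop(cam,*b,s,f"ov_{n}.png",proj(cam,P))
hsv=cv2.cvtColor(f["frame"],cv2.COLOR_BGR2HSV);print(hsv[203,330:362:4],hsv[155:180:5,282])
E
```

```text
[0.51785974 0.0289229  0.05      ] [0.49541563 0.2974714  0.054     ]
[[ 16 114 184]
 [ 16  90 172]
 [ 18 118 225]
 [ 17 123 210]
 [ 17 114 155]
 [ 15  96 109]
 [ 14  75  95]
 [ 16  74  90]] [[ 17  95 198]
 [ 18 119 227]
 [ 20 111 238]
 [ 20 111 238]
 [ 18 115 228]]
```

View pics/ov_t.png

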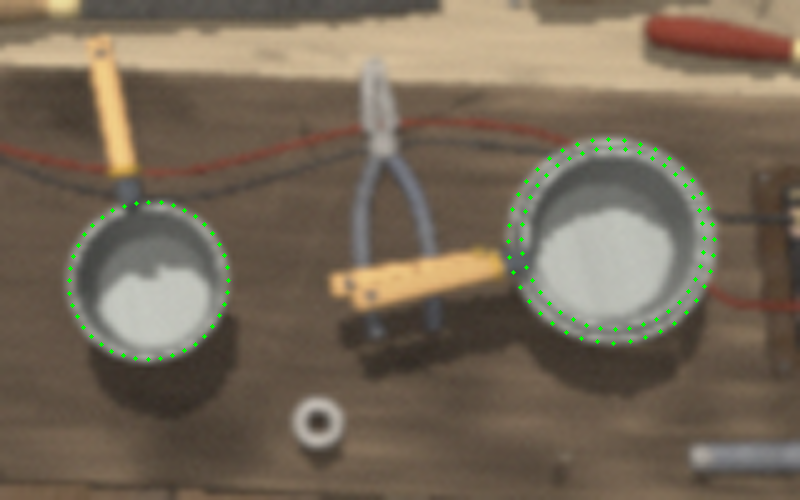

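View pics/ov_s.png

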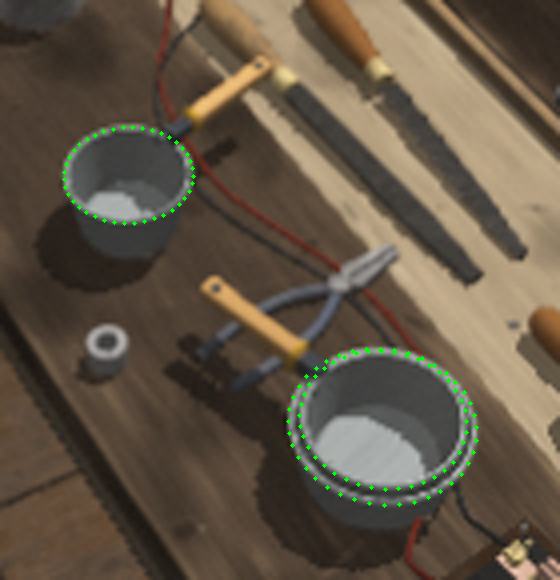

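```bash
cat >> h.py <<'E'
def rect(a,c,r0,r1,z,w=.007):
    u=np.array([np.cos(a),np.sin(a)]);v=np.array([-u[1],u[0]]);o=[]
    for s in np.linspace(r0,r1,12):
        for k in(-w,w):o.append(np.r_[c+u*s+v*k,z])
    return np.array(o)
E
python3 - <<'E'
from h import *
f=r.grab_frame("top");g=r.grab_frame("scene")
cn=np.array([.518,.029]);cs=np.array([.4955,.2975])
def az(p,c):return np.degrees(np.arctan2(p[1]-c[1],p[0]-c[0])),np.hypot(*(p[:2]-c))
z=lambda x,y:((x+.5)/5-.5+260,(y+.5)/5-.5+145)
print("large tip hole",az(ray(f,[z(348,286)],.046)[0],cn)," med hole",az(ray(f,[z(370,294)],.064)[0],cn))
def orange(f,x0,x1,y0,y1,s=85):
    hsv=cv2.cvtColor(f["frame"],cv2.COLOR_BGR2HSV)
    m=((hsv[...,1]>s)&(hsv[...,2]>140)&(hsv[...,0]>8)&(hsv[...,0]<25)).astype(np.uint8)
    k=np.zeros_like(m);k[y0:y1,x0:x1]=m[y0:y1,x0:x1];return k
for n,cam,box,zz,c0 in(("nest",f,(320,365,190,212),.064,cn),("small",f,(272,290,150,186),.066,cs),("small s",g,(325,352,145,172),.066,cs),("nest s",g,(325,365,200,230),.064,cn)):
    c=big(orange(cam,*box)); P=ray(cam,c,zz)[:,:2];mu=P.mean(0);w,v=np.linalg.eigh(np.cov((P-mu).T));d=v[:,1]
    s=(P-mu)@d
    print(n,cv2.boundingRect(c),mu,az(mu,c0),np.degrees(np.arctan2(d[1],d[0])),s.min(),s.max(),np.ptp((P-mu)@v[:,0]))
A=np.radians(101);B=np.radians(11)
P=np.vstack([rect(A,cn,.067,.155,.064),rect(A,cn,.140,.165,.046),rect(B,cs,.06,.145,.066)])
crop(f,260,380,145,225,6,"ov_h.png",proj(f,P))
crop(g,310,380,140,240,6,"ov_hs.png",proj(g,P))
E
```

```text
large tip hole (np.float64(99.52349301994207), np.float64(0.1549894994251512))  med hole (np.float64(103.18290578909372), np.float64(0.14439408220185462))
nest (326, 195, 35, 12) [0.49486826 0.14309391] (np.float64(101.46096969193952), np.float64(0.11641519821146415)) 99.27567095641912 -0.050051862139959144 0.04896686383154469 0.024208122553014463
small (277, 152, 10, 28) [0.59593721 0.31888695] (np.float64(12.0209364424606), np.float64(0.10268902121884348)) -168.79471655523298 -0.0422138035925537 0.041053830991572025 0.01726943962825682
small s (327, 145, 25, 20) [0.61318805 0.32288227] (np.float64(12.170794896290422), np.float64(0.12039408510060984)) -164.36416056107734 -0.04010878396588858 0.05672667440561033 0.051882601246913164
nest s (330, 204, 27, 20) [0.49289263 0.13685786] (np.float64(103.10406360998996), np.float64(0.11074158387055234)) 103.18623875485802 -0.040976849719435444 0.04370332011174253 0.014615718384259554
```

View pics/ov_h.png

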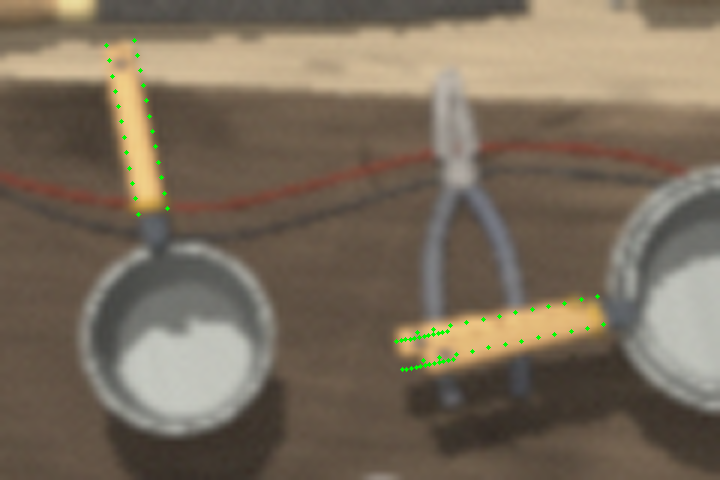

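View pics/ov_hs.png

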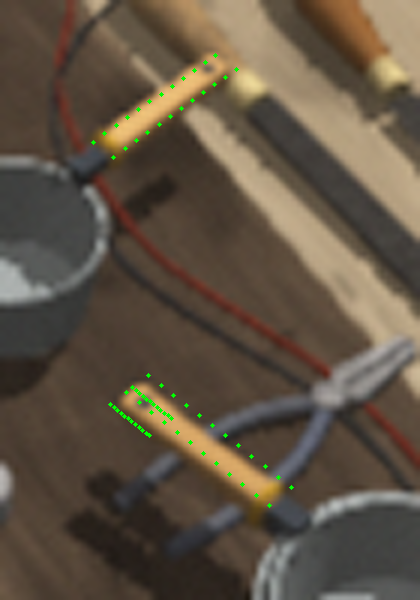

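```bash
cat >> h.py <<'E'
def goto(pos,xaz):
    """shift (mm) in tool axes and turn (deg) from measured pose to pos, tool down with tool x at azimuth xaz"""
    o=r.get_obs();M=R.from_rotvec(o["orientation"]).as_matrix()
    a=np.radians(xaz);x=np.array([np.cos(a),np.sin(a),0]);y=np.array([0,0,-1.]);T=np.c_[x,y,np.cross(x,y)]
    print("shift",(M.T@(np.array(pos)-o["tcp_pos"])*1000).round(1),"turn",np.degrees(R.from_matrix(M.T@T).as_rotvec()).round(2),
     "| tcp",(np.array(o["tcp_pos"])*1000).round(1),"xaz",np.degrees(np.arctan2(M[1,0],M[0,0])).round(2),"F",np.round(o["contact_force"],1),"w",round(o["grip_width"]*1e3,1),"t",o["clock"])
E
python3 -c "
from h import *
goto((.4953,.1265,.14),-77);print(r.get_obs()['joints'])"
```

```text
shift [ 394.9   91.3 -350.4] turn [ 0.   51.91  0.  ] | tcp [286.2 611.3 231.3] xaz -25.09 F [-0.2  0.4  1. ] w 85.7 t 0.5
[-1.24106559  0.47703004  0.02241529  1.55543504 -0.01148457  1.10926848
 -0.08307336]
```

Request:
{"fn": "drive_tool", "kwargs": {"series": [[37,0,-33,0,5,0,40],[72,5,-64,0,10,0,40],[108,10,-96,0,14,0,40],[144,15,-128,0,19,0,40],[180,20,-160,0,24,0,40]], "squeeze": 20}}

```text
clock: 1.0
tcp_pos: [0.3819, 0.3883, 0.2113]
orientation: [-1.464, 0.672, -0.672]
contact_force: [1.4, 0.4, -0.1]
grip_width: 0.0395
```

```bash
python3 -c "
from h import *
goto((.4953,.1265,.14),-77);print(r.get_obs()['joints'])"
```

```text
shift [272.4  71.2 -84.9] turn [-3.000e-02  2.771e+01 -2.000e-02] | tcp [381.9 388.3 211.3] xaz -49.29 F [ 1.4  0.4 -0.1] w 39.5 t 1.0
[-1.03988303  0.28394828  0.1591374   1.89969361 -0.05425074  0.96144608
 -0.14537356]
```

Request:
{"fn": "drive_tool", "kwargs": {"series": [[45,12,-14,0,5,0,40],[91,24,-28,0,9,0,40],[136,36,-42,0,14,0,40],[182,48,-57,0,19,0,40],[227,60,-71,0,23,0,40]]}}

```text
clock: 1.5
tcp_pos: [0.4769, 0.1683, 0.1513]
orientation: [-1.337, 0.98, -0.981]
contact_force: [1.0, 0.9, 0.3]
grip_width: 0.04
```

```bash
python3 -c "
from h import *
goto((.4953,.1265,.10),-77);print(r.get_obs()['joints'])"
```

```text
shift [45.4 51.3  4.9] turn [-0.09  4.53 -0.05] | tcp [476.9 168.3 151.3] xaz -72.47 F [1.  0.9 0.3] w 40.0 t 1.5
[-0.73481687  0.30669679  0.32640635  2.05207495 -0.13599883  0.80096937
 -0.02189623]
```

Request:
{"fn": "drive_tool", "kwargs": {"series": [[23,15,2,0,2.5,0,40],[45,35,5,0,4.5,0,40],[45,51,5,0,4.5,0,40],[45,51,5,0,4.5,0,40]]}}

```text
clock: 1.9
tcp_pos: [0.4942, 0.1258, 0.0987]
orientation: [-1.309, 1.042, -1.04]
contact_force: [-0.5, -0.3, 1.1]
grip_width: 0.0397
```

```bash
python3 -c "
from h import *
goto((.4953,.1265,.0515),-77)
f=r.grab_frame('top');g=r.grab_frame('scene');crop(f,290,420,145,245,6,'p1t.png');crop(g,280,420,150,280,4,'p1s.png')"
```

```text
shift [-0.4 47.2  1.3] turn [ 0.1  -0.06 -0.  ] | tcp [494.2 125.8  98.7] xaz -77.06 F [-0.5 -0.3  1.1] w 39.7 t 1.9
```

View pics/p1s.png

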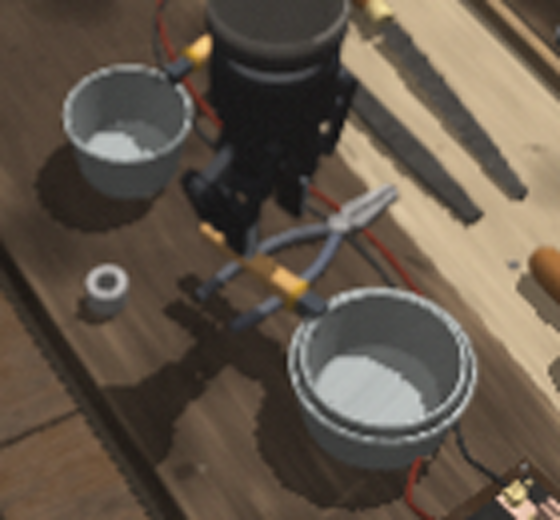

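View pics/p1t.png

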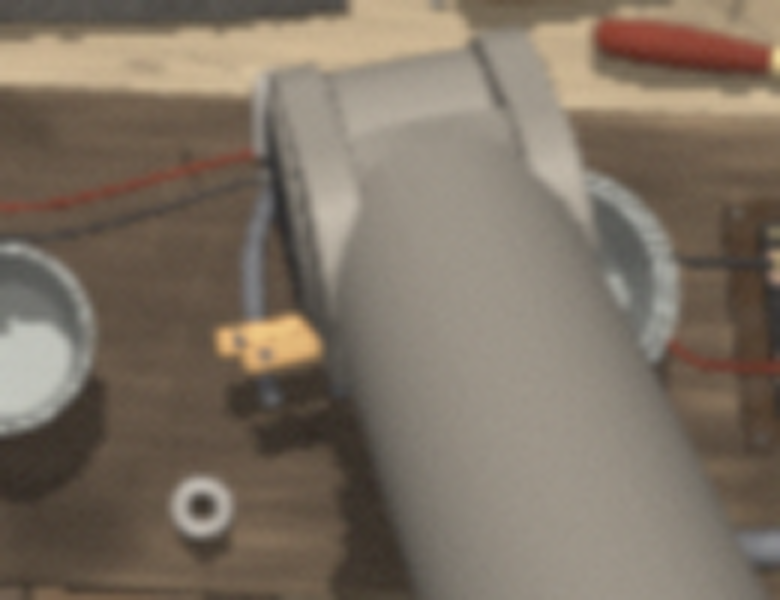

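Request:
{"fn": "drive_tool", "kwargs": {"series": [[0,12,1,0,0,0,40],[0,25,1,0,0,0,40],[0,35,1,0,0,0,40],[0,46,1,0,0,0,40],[0,46,1,0,0,0,40]]}}

```text
clock: 2.5
tcp_pos: [0.4951, 0.1273, 0.0528]
orientation: [-1.31, 1.041, -1.038]
contact_force: [-0.0, -0.3, -1.0]
grip_width: 0.0403
```

```bash
python3 -c "
from h import *
goto((.4953,.1265,.0525),-77)
g=r.grab_frame('scene');crop(g,300,400,150,250,6,'p2s.png')"
```

```text
shift [0.8 0.3 0.1] turn [ 0.1   0.08 -0.03] | tcp [495.1 127.3  52.8] xaz -76.92 F [-0.  -0.3 -1. ] w 40.3 t 2.5
```

View pics/p2s.png

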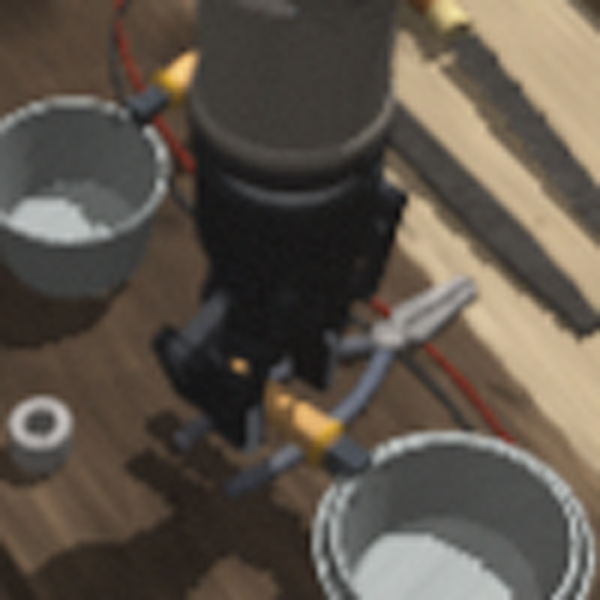

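Request:
{"fn": "drive_tool", "kwargs": {"series": [[0.5,0,0,0,0,0,22],[0.5,0,0,0,0,0,22],[0.6,0,5.2,0,3,0,22],[1,0,10.5,0,6,0,22],[1.7,0,15.6,0,9,0,22]]}}

```text
clock: 3.05
tcp_pos: [0.5115, 0.1293, 0.054]
orientation: [-1.24, 1.159, -1.158]
contact_force: [0.6, 1.1, -0.7]
grip_width: 0.0218
```

```bash
python3 -c "
from h import *
c=np.array([.518,.029])
a=np.radians(180-77-9)
goto((c[0]+.1*np.cos(a),c[1]+.1*np.sin(a),.0525),-77-9)
g=r.grab_frame('scene');crop(g,300,420,150,270,5,'p3s.png')"
```

```text
shift [ 0.6  1.5 -0.5] turn [ 0.01 -0.06 -0.05] | tcp [511.5 129.3  54. ] xaz -86.06 F [ 0.6  1.1 -0.7] w 21.8 t 3.05
```

View pics/p3s.png

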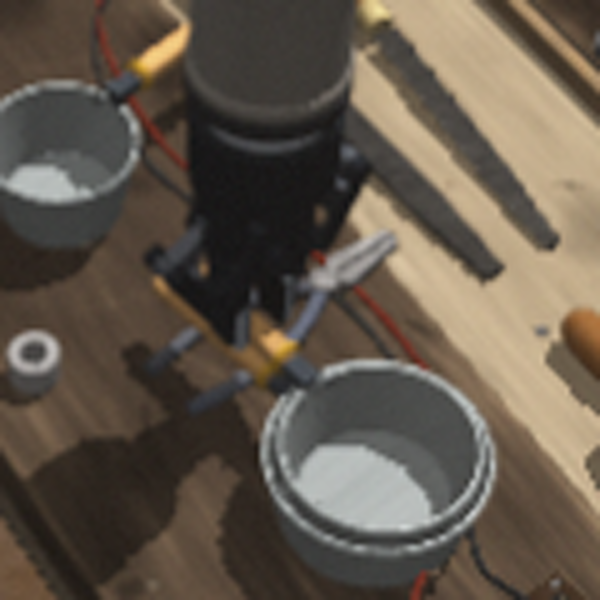

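Request:
{"fn": "drive_tool", "kwargs": {"series": [[0.6,0.5,5,0,3,0,22],[1,0.7,10.3,0,6,0,22],[1.7,0.8,15.4,0,9,0,22],[2.7,0.8,20.6,0,12,0,22],[3.9,0.8,25.7,0,15,0,22]]}}

```text
clock: 3.6
tcp_pos: [0.5386, 0.1275, 0.0537]
orientation: [-1.108, 1.352, -1.352]
contact_force: [-0.0, -0.7, 0.5]
grip_width: 0.022
```

```bash
python3 -c "
from h import *
c=np.array([.518,.029])
a=np.radians(180-77-24)
goto((c[0]+.1*np.cos(a),c[1]+.1*np.sin(a),.0525),-77-24)"
```

```text
shift [ 0.6  1.2 -1.4] turn [-0.06 -0.25 -0.09] | tcp [538.6 127.5  53.7] xaz -101.25 F [-0.  -0.7  0.5] w 22.0 t 3.6
```

Request:
{"fn": "drive_tool", "kwargs": {"series": [[0.3,0.5,4.6,0,3,0,22],[0.7,0.7,9.6,0,6,0,22],[1.5,0.8,14.6,0,9,0,22],[2.5,0.8,19.8,0,12,0,22],[3.7,0.8,24.9,0,15,0,22]]}}

```text
clock: 4.1
tcp_pos: [0.5624, 0.1193, 0.0532]
orientation: [-0.954, 1.539, -1.537]
contact_force: [-1.3, -0.0, 0.5]
grip_width: 0.0217
```

```bash
python3 -c "
from h import *
c=np.array([.518,.029])
for d in (116.2,125):
  a=np.radians(180-d)
  goto((c[0]+.1*np.cos(a),c[1]+.1*np.sin(a),.0525),-d)
g=r.grab_frame('scene');crop(g,300,420,150,270,5,'p4s.png')"
```

```text
shift [ 0.6  0.7 -0. ] turn [-0.03 -0.1  -0.14] | tcp [562.4 119.3  53.2] xaz -116.3 F [-1.3 -0.   0.5] w 21.7 t 4.1
shift [ 1.8  0.7 15.3] turn [-0.02  8.7  -0.14] | tcp [562.4 119.3  53.2] xaz -116.3 F [-1.3 -0.   0.5] w 21.7 t 4.1
```

View pics/p4s.png

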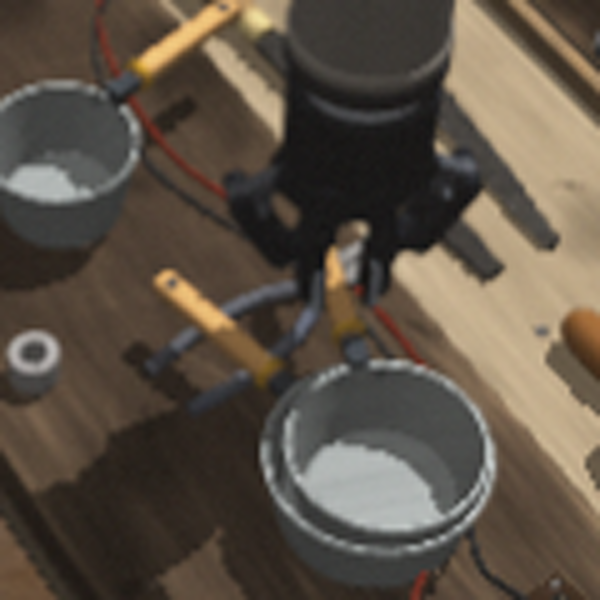

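Request:
{"fn": "drive_tool", "kwargs": {"series": [[0.3,0.3,5,0,3,0,22],[0.9,0.4,10,0,6,0,22],[1.8,0.5,15.3,0,8.7,0,22],[1.8,0.5,15.3,0,8.7,0,22]]}}

```text
clock: 4.55
tcp_pos: [0.5766, 0.1101, 0.0531]
orientation: [-0.85, 1.644, -1.644]
contact_force: [1.0, 0.5, 1.1]
grip_width: 0.0222
```

```bash
cat > m.py <<'E'
from h import *
def orange(f,x0,x1,y0,y1,s=85):
    hsv=cv2.cvtColor(f["frame"],cv2.COLOR_BGR2HSV)
    m=((hsv[...,1]>s)&(hsv[...,2]>140)&(hsv[...,0]>8)&(hsv[...,0]<25)).astype(np.uint8)
    k=np.zeros_like(m);k[y0:y1,x0:x1]=m[y0:y1,x0:x1];return k
def hand(cam,box,z,c0,n=""):
    c=big(orange(cam,*box)); P=ray(cam,c,z)[:,:2];mu=P.mean(0);w,v=np.linalg.eigh(np.cov((P-mu).T));d=v[:,1]
    if d@(mu-c0)<0:d=-d
    s=(P-mu)@d
    print(n,cv2.boundingRect(c),"mid",mu.round(4),"az from c",np.degrees(np.arctan2(*(mu-c0)[::-1])).round(1),"r",np.hypot(*(mu-c0)).round(4),"axis",np.degrees(np.arctan2(d[1],d[0])).round(1),"len",np.ptp(s).round(4),"w",np.ptp((P-mu)@v[:,0]).round(4))
E
python3 -c "
from m import *
c=np.array([.518,.029])
goto((.5,.1,.0525),-125)
g=r.grab_frame('scene');crop(g,300,420,150,270,5,'p5s.png')
hand(g,(328,358,200,230),.046,c,'large')
f=r.grab_frame('top');crop(f,290,420,145,245,6,'p5t.png')"
```

```text
shift [ 52.3   0.3 -56.8] turn [-0.1  -0.14 -0.17] | tcp [576.6 110.1  53.1] xaz -125.14 F [1.  0.5 1.1] w 22.2 t 4.55
large (331, 204, 16, 12) mid [0.4976 0.165 ] az from c 98.5 r 0.1376 axis 99.8 len 0.0531 w 0.014
```

View pics/p5s.png

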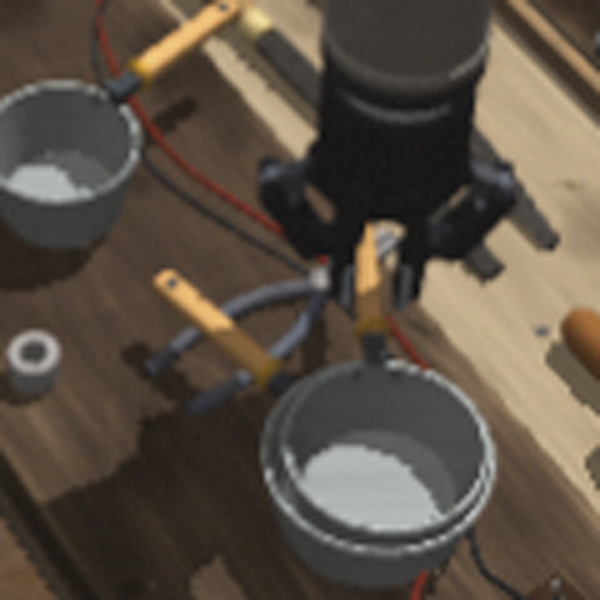

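View pics/p5t.png

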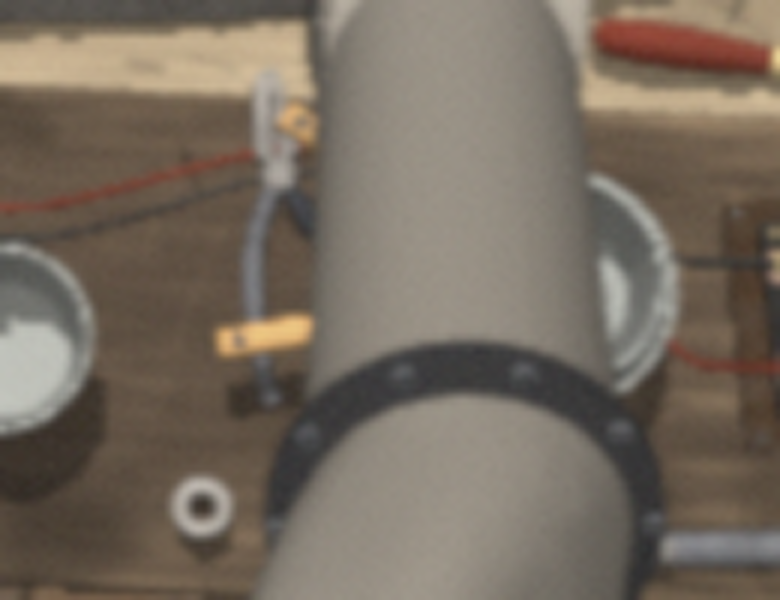

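```bash
python3 -c "
from m import *
c=np.array([.518,.029])
f=r.grab_frame('top');g=r.grab_frame('scene')
h=ray(f,[(339.25,164.9)],.064)[0];d=h[:2]-c;print(h,np.degrees(np.arctan2(d[1],d[0])),np.hypot(*d))
# neck/rim junction & tip in scene (zoom5, off 300,150)
z=lambda x,y:((x+.5)/5-.5+300,(y+.5)/5-.5+150)
q=ray(g,[z(373,325),z(369,228)],.064);print(q);d=q[1]-q[0];print(np.degrees(np.arctan2(d[1],d[0])))
rim=ray(g,[z(281,448),z(495,455),z(390,362),z(400,532),z(315,510),z(470,505)],.057);print(rim,fitc(rim))
"
```

```text
[0.59757033 0.15214498 0.064     ] 57.13141089530383 0.14661556744385815
[[0.5592532  0.08915628 0.064     ]
 [0.59773656 0.14347452 0.064     ]]
54.68321219130661
[[ 0.476237    0.05604494  0.057     ]
 [ 0.56439435 -0.00742274  0.057     ]
 [ 0.55562     0.06872813  0.057     ]
 [ 0.4961006  -0.01726547  0.057     ]
 [ 0.46860504  0.01636122  0.057     ]
 [ 0.5349466  -0.02398868  0.057     ]] (array([0.52213999, 0.02781535]), np.float64(0.05366733917315622))
```

Request:
{"fn": "drive_tool", "kwargs": {"series": [[0.3,0.3,4,0,2.3,0,22],[0.5,0.5,7.7,0,4.5,0,22],[0.5,0.5,7.7,0,4.5,0,22]]}}

```text
clock: 5.05
tcp_pos: [0.5824, 0.1052, 0.0524]
orientation: [-0.794, 1.698, -1.698]
contact_force: [0.3, -0.1, -0.7]
grip_width: 0.0215
```

```bash
python3 -c "
from m import *
goto((.5,.1,.0525),-129.5)"
```

```text
shift [ 56.7  -0.3 -60.1] turn [-0.08 -0.2  -0.16] | tcp [582.4 105.2  52.4] xaz -129.7 F [ 0.3 -0.1 -0.7] w 21.5 t 5.05
```

Request:
{"fn": "drive_tool", "kwargs": {"series": [[0,0,-3,0,0,0,22],[0,0,-3,0,0,0,36],[0,-20,-3,0,0,0,36],[0,-60,-3,0,0,0,36],[0,-100,-3,0,0,0,36]]}}

```text
clock: 5.55
tcp_pos: [0.579, 0.1069, 0.153]
orientation: [-0.797, 1.698, -1.698]
contact_force: [0.7, 0.3, 0.1]
grip_width: 0.0359
```

```bash
python3 -c "
from m import *
cs=np.array([.4955,.2975]);a=np.radians(12.)
goto((cs[0]+.082*np.cos(a),cs[1]+.082*np.sin(a),.14),-78);print(r.get_obs()['joints'])
g=r.grab_frame('scene');crop(g,300,420,150,270,5,'p6s.png')"
```

```text
shift [-157.7   13.1 -135.2] turn [-5.000e-02 -5.169e+01 -4.000e-02] | tcp [579.  106.9 153. ] xaz -129.69 F [0.7 0.3 0.1] w 35.9 t 5.55
[-0.76428967  0.48681971  0.63470036  1.87419493 -0.36333792  0.896546
 -0.64723837]
```

View pics/p6s.png

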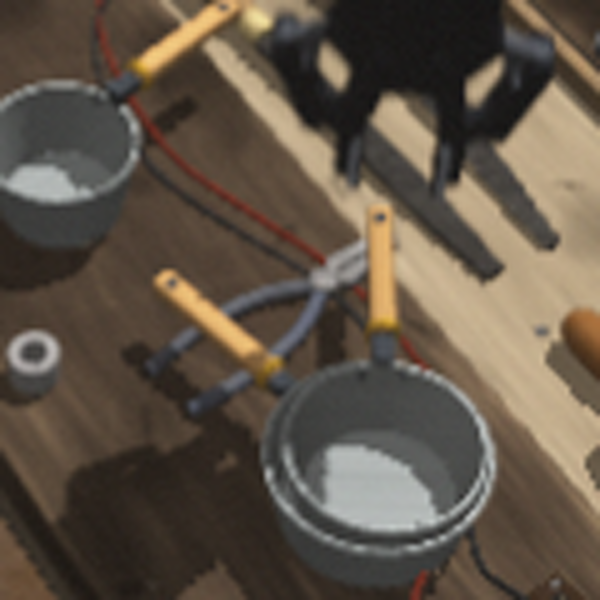

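```bash
python3 -c "
from m import *
g=r.grab_frame('scene')
c=np.array([.518,.029]);cm=np.array([.522,.028])
hand(g,(328,358,200,230),.046,c,'large')
hand(g,(370,382,185,218),.064,cm,'medium')
cs=np.array([.4955,.2975]);hand(g,(322,350,145,172),.066,cs,'small')
a=np.radians(12.)
goto((cs[0]+.082*np.cos(a),cs[1]+.082*np.sin(a),.13),-168)"
```

```text
large (331, 204, 25, 20) mid [0.5009 0.1453] az from c 98.3 r 0.1176 axis 100.3 len 0.0884 w 0.0148
medium (373, 191, 7, 24) mid [0.5879 0.1189] az from c 54.1 r 0.1123 axis 54.0 len 0.0802 w 0.0154
small (327, 145, 23, 20) mid [0.6104 0.3223] az from c 12.2 r 0.1176 axis 17.0 len 0.0951 w 0.0444
shift [-154.4   28.3 -138.4] turn [-0.14 38.29 -0.69] | tcp [583.2 107.2 157.5] xaz -129.71 F [-0.2  0.4 -0.1] w 35.8 t 5.65
```

Request:
{"fn": "drive_tool", "kwargs": {"series": [[-38,0,-35,0,8,0,40],[-77,0,-70,0,16,0,40],[-115,10,-104,0,24,0,40],[-154,20,-138,0,31,0,40],[-154,28,-138,0,38,0,40]], "squeeze": 40}}

```text
clock: 6.15
tcp_pos: [0.5734, 0.3231, 0.1286]
orientation: [-0.221, 2.107, -2.094]
contact_force: [-0.5, 0.6, -0.4]
grip_width: 0.0401
```

```bash
python3 -c "
from m import *
cs=np.array([.4955,.2975]);a=np.radians(12.)
f=r.grab_frame('top');crop(f,250,370,130,230,6,'p7t.png')
g=r.grab_frame('scene');crop(g,280,400,110,230,5,'p7s.png')
goto((cs[0]+.082*np.cos(a),cs[1]+.082*np.sin(a),.041),-168)
"
```

```text
shift [-0.9 86.7  2.9] turn [ 0.03  0.56 -0.5 ] | tcp [573.5 317.  127.7] xaz -167.44 F [-0.2  0.4  0.1] w 39.9 t 6.25
```

View pics/p7t.png

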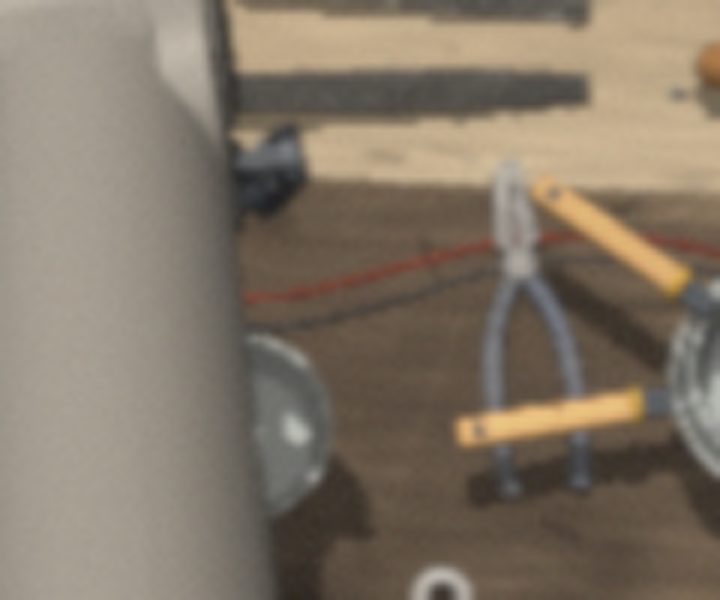

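View pics/p7s.png

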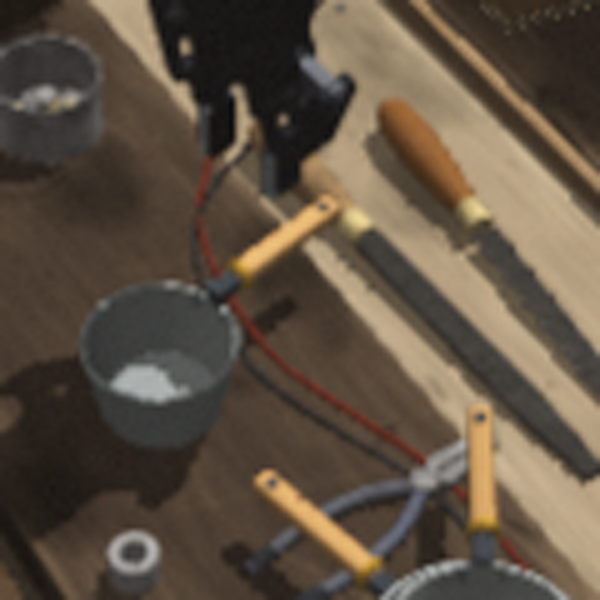

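Request:
{"fn": "drive_tool", "kwargs": {"series": [[-1,20,2.5,0,0.5,0,40],[-1,40,2.5,0,0.5,0,40],[-1,60,2.5,0,0.5,0,40],[-1,75,2.5,0,0.5,0,40],[-1,86,2.5,0,0.5,0,40]]}}

```text
clock: 6.75
tcp_pos: [0.5758, 0.3132, 0.041]
orientation: [-0.214, 2.108, -2.106]
contact_force: [-0.1, 0.4, -0.4]
grip_width: 0.0401
```

```bash
python3 -c "
from m import *
cs=np.array([.4955,.2975]);a=np.radians(12.)
g=r.grab_frame('scene');crop(g,280,400,110,230,5,'p8s.png')
f=r.grab_frame('top')
c=np.array([.518,.029]);cm=np.array([.522,.028])
hand(f,(320,360,188,212),.046,c,'large');hand(f,(335,370,155,182),.064,cm,'med')
goto((cs[0]+.082*np.cos(a),cs[1]+.082*np.sin(a),.041),-168)
"
```

```text
large (326, 195, 31, 10) mid [0.4998 0.1468] az from c 98.8 r 0.1192 axis 99.2 len 0.09 w 0.0159
med (338, 159, 27, 20) mid [0.5873 0.1181] az from c 54.1 r 0.1113 axis 54.4 len 0.0867 w 0.0171
shift [-0.7 -0.4 -0.7] turn [-0.02  0.06 -0.38] | tcp [575.1 313.7  40.6] xaz -167.94 F [-0.2  0.7  0.5] w 39.8 t 6.85
```

View pics/p8s.png

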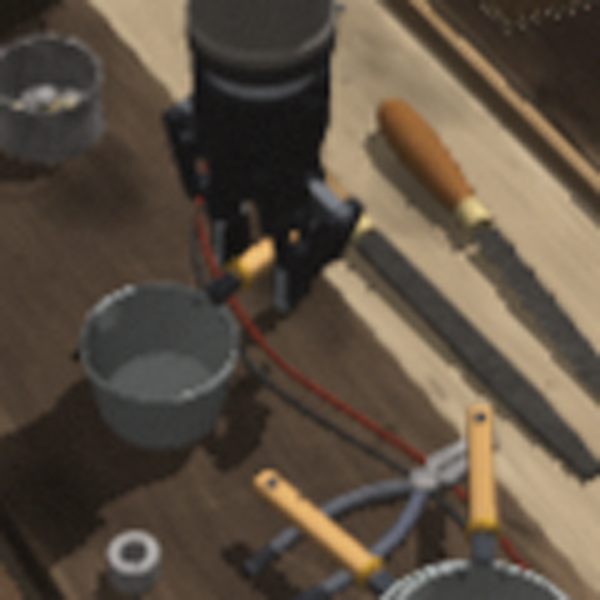

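Request:
{"fn": "drive_tool", "kwargs": {"series": [[0,0,0,0,0,0,20],[0,0,0,0,0,0,8],[0,0,0,0,0,0,8],[0,0,0,0,0,0,8],[0,0,0,0,0,0,8]], "squeeze": 45}}

```text
clock: 7.35
tcp_pos: [0.5759, 0.3137, 0.0413]
orientation: [-0.214, 2.107, -2.106]
contact_force: [0.8, -1.6, 2.3]
grip_width: 0.0128
```

Request:
{"fn": "drive_tool", "kwargs": {"series": [[0,-5,0,0,0,0,8],[0,-15,0,0,0,0,8],[0,-30,0,0,0,0,8],[0,-45,0,0,0,0,8],[0,-60,0,0,0,0,8]]}}

```text
clock: 7.85
tcp_pos: [0.5757, 0.3138, 0.1031]
orientation: [-0.213, 2.108, -2.105]
contact_force: [-0.3, -0.4, -1.9]
grip_width: 0.013
```

```bash
python3 -c "
from m import *
g=r.grab_frame('scene');crop(g,280,400,110,230,5,'p9s.png')
cs=np.array([.4955,.2975]);a=np.radians(12.)
goto((cs[0]+.082*np.cos(a),cs[1]+.082*np.sin(a),.041),-168)
"
```

```text
shift [ 2.1 64.7 -0.5] turn [ 0.08  0.04 -0.71] | tcp [577.1 314.2 105.7] xaz -167.96 F [ 1.  -0.2  0.2] w 13.3 t 7.9
```

View pics/p9s.png

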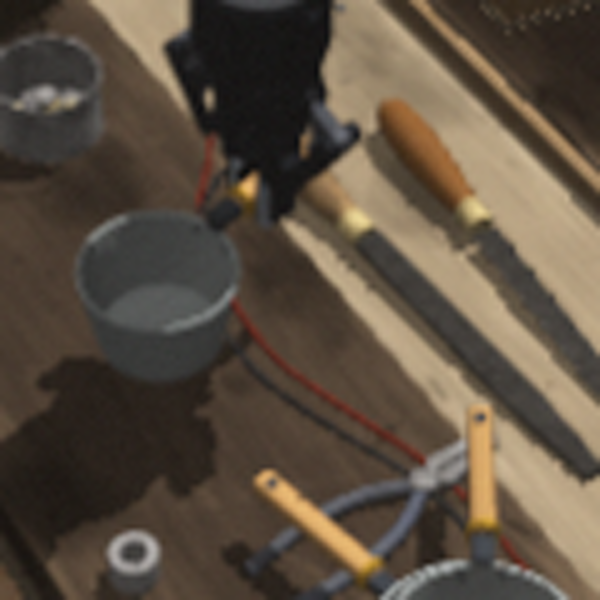

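Request:
{"fn": "drive_tool", "kwargs": {"series": [[0,-15,0,0,0,0,8],[0,-30,0,0,0,0,8],[0,-45,0,0,0,0,8],[0,-60,0,0,0,0,8],[0,-60,0,0,0,0,8]]}}

```text
clock: 8.4
tcp_pos: [0.5778, 0.3144, 0.1684]
orientation: [-0.205, 2.108, -2.099]
contact_force: [-0.2, 0.6, -0.9]
grip_width: 0.013
```

```bash
python3 -c "
from m import *
g=r.grab_frame('scene');crop(g,340,410,180,280,6,'p10s.png')
f=r.grab_frame('top');crop(f,340,420,160,230,8,'p10t.png')
crop(g,280,360,60,180,5,'p10p.png')
goto((.6026,.0402,.16),-170.8)
"
```

```text
shift [ 31.6   5.  273.4] turn [ 0.11  2.85 -0.72] | tcp [576.4 314.1 165.9] xaz -167.95 F [-0.3 -0.2 -1.4] w 13.2 t 8.5
```

View pics/p10s.png

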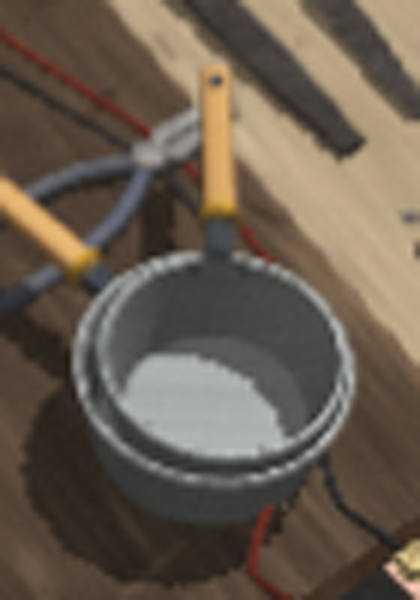

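View pics/p10t.png

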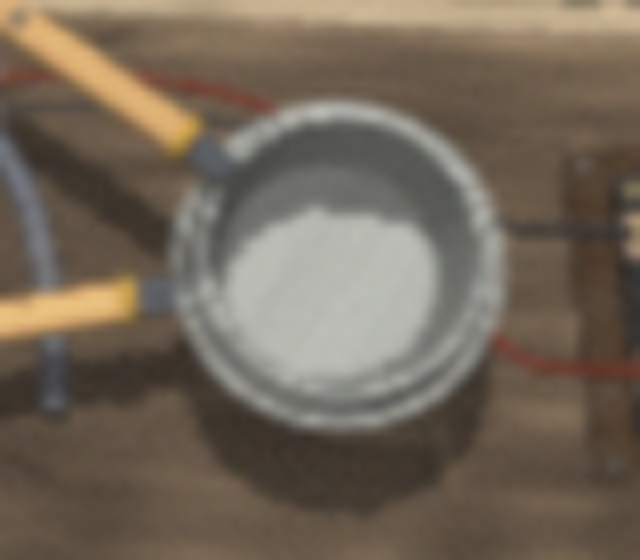

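View pics/p10p.png

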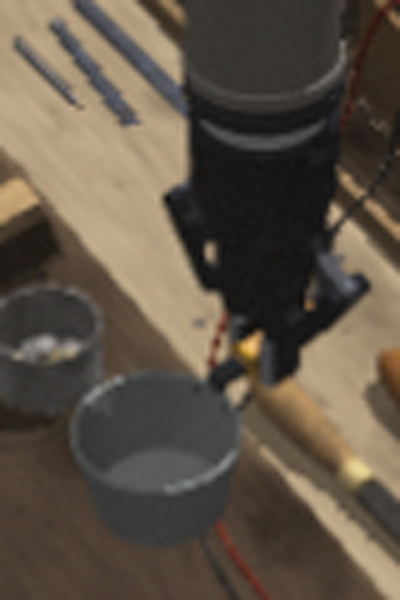

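```bash
python3 -c "
from m import *
g=r.grab_frame('scene');f=r.grab_frame('top')
cm=ray(f,[(383.4,190.7)],.057)[0][:2];print(cm)
print(fitc(ray(g,[((x+.5)/6-.5+340,(y+.5)/6-.5+180) for x,y in((97,350),(105,400),(150,445),(225,466),(300,448),(345,400),(345,345),(180,262),(270,262))],.057)))
P=np.vstack([circ(cm,.053,.057),circ((.518,.029),.06,.05)])
crop(g,340,410,180,280,6,'o1.png',proj(g,P));crop(f,340,420,160,230,8,'o2.png',proj(f,P))
o=r.get_obs();t=o['tcp_pos'];print(t)
c=np.array([t[0]-.0799,t[1]-.0161]);zb=t[2]-.041
crop(g,280,360,60,180,5,'o3.png',proj(g,np.vstack([circ(c,.046,zb+.054),circ(c,.036,zb)])))
"
```

```text
[0.52224785 0.02510081]
(array([0.5204325 , 0.02668067]), np.float64(0.05400770962289826))
[0.57576926 0.31394804 0.16482355]
```

View pics/o1.png

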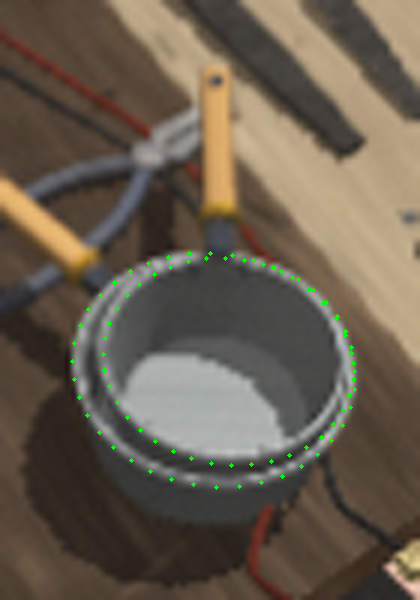

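View pics/o2.png

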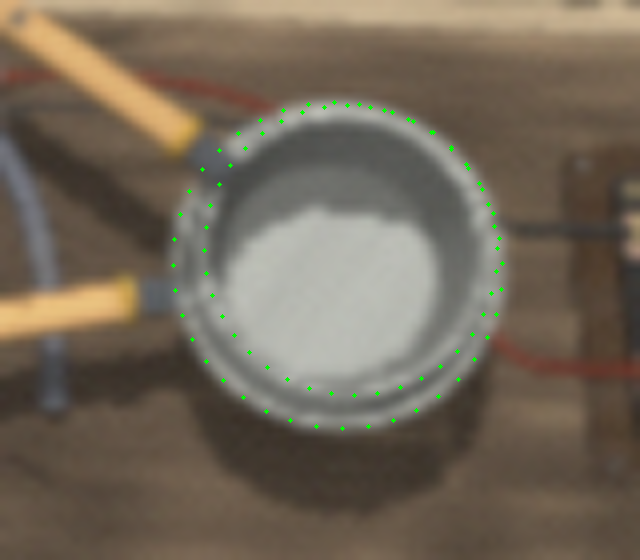

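View pics/o3.png

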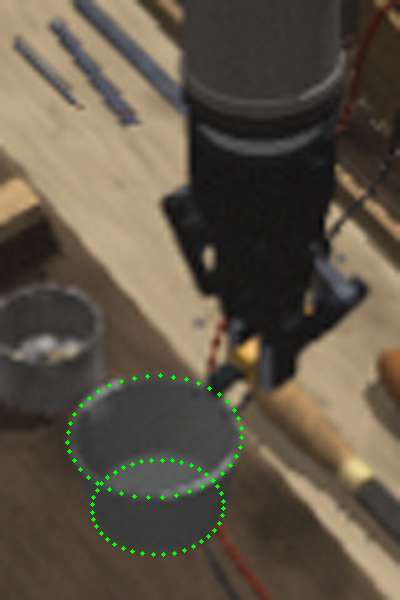

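Request:
{"fn": "drive_tool", "kwargs": {"series": [[2,0,20,0,0,0,8],[5,0,45,0,0.5,0,8],[9,0,75,0,0.8,0,8],[12,0,105,0,1.2,0,8],[16,0,135,0,1.5,0,8]]}}

```text
clock: 9.1
tcp_pos: [0.5881, 0.1745, 0.1643]
orientation: [-0.182, 2.123, -2.121]
contact_force: [0.2, 0.1, -0.9]
grip_width: 0.0133
```

Request:
{"fn": "drive_tool", "kwargs": {"series": [[4,0,35,0,0.3,0,8],[8,0,65,0,0.6,0,8],[11,0,95,0,0.9,0,8],[14,0,120,0,1.2,0,8],[14,0,130,0,1.3,0,8]]}}

```text
clock: 9.6
tcp_pos: [0.5968, 0.0382, 0.1643]
orientation: [-0.151, 2.138, -2.139]
contact_force: [-0.1, -0.6, -1.0]
grip_width: 0.0129
```

```bash
python3 -c "
from m import *
goto((.6016,.0382,.165),-170.8)
g=r.grab_frame('scene');crop(g,310,430,130,270,4,'q1.png')
goto((.6016,.0382,.165),-170.8)
"
```

```text
shift [-4.8 -0.6  0.7] turn [-0.06 -0.55 -0.56] | tcp [596.8  38.2 164.3] xaz -171.35 F [-0.1 -0.6 -1. ] w 12.9 t 9.6
shift [-4.3 -0.5  0.7] turn [-0.07 -0.54 -0.59] | tcp [597.3  38.3 164.4] xaz -171.34 F [ 0.3 -1.7 -1.2] w 13.0 t 9.65
```

View pics/q1.png

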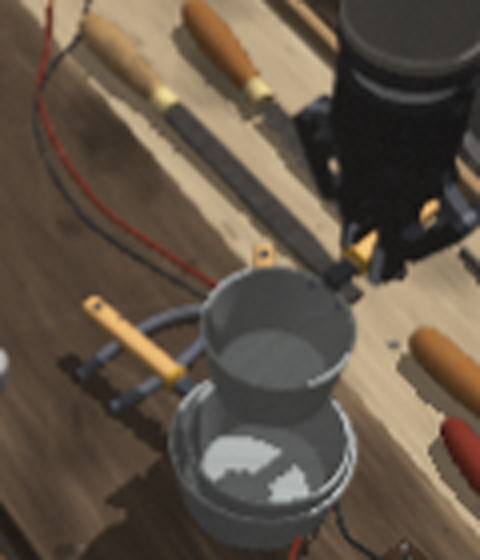

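Request:
{"fn": "drive_tool", "kwargs": {"series": [[-3,10,0.5,0,-0.5,0,8],[-4.5,25,0.7,0,-0.5,0,8],[-4.5,40,0.7,0,-0.5,0,8],[-4.5,50,0.7,0,-0.5,0,8],[-4.5,50,0.7,0,-0.5,0,8]]}}

```text
clock: 10.15
tcp_pos: [0.6009, 0.0391, 0.112]
orientation: [-0.166, 2.134, -2.135]
contact_force: [-0.2, -0.1, -1.5]
grip_width: 0.0133
```

```bash
python3 -c "
from m import *
goto((.6016,.0382,.051),-170.8)
g=r.grab_frame('scene')
o=r.get_obs();t=o['tcp_pos'];print(t)
c=np.array([t[0]-.0806,t[1]-.0122]);zb=t[2]-.041;print(c,zb)
P=np.vstack([circ(c,.046,zb+.054),circ(c,.036,zb),circ((.521,.026),.053,.057)])
crop(g,330,430,150,270,5,'q2.png');crop(g,330,430,150,270,5,'q2o.png',proj(g,P))
"
```

```text
shift [-0.2 61.   1. ] turn [-0.08  0.03 -0.36] | tcp [600.9  39.1 112. ] xaz -170.77 F [-0.2 -0.1 -1.5] w 13.3 t 10.15
[0.601604   0.03877985 0.11320309]
[0.521004   0.02657985] 0.07220309490793805
```

View pics/q2.png

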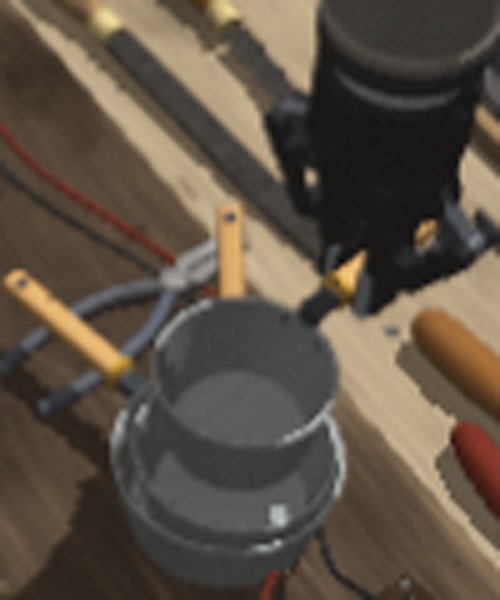

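View pics/q2o.png

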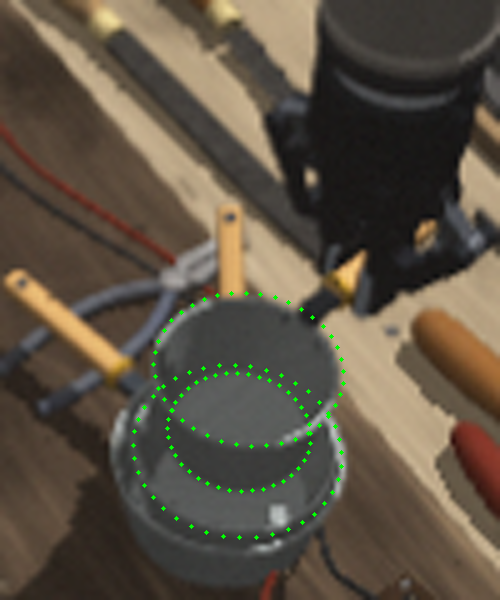

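Request:
{"fn": "drive_tool", "kwargs": {"series": [[0,10,0.5,0,0,0,8],[0,20,1,0,0,0,8],[0,30,1,0,0,0,8],[0,40,1,0,0,0,8],[0,48,1,0,0,0,8]]}}

```text
clock: 10.7
tcp_pos: [0.6018, 0.0378, 0.0641]
orientation: [-0.164, 2.133, -2.135]
contact_force: [-0.8, 0.9, -1.4]
grip_width: 0.0132
```

```bash
python3 -c "
from m import *
goto((.6016,.0382,.051),-170.8)
g=r.grab_frame('scene')
o=r.get_obs();t=o['tcp_pos'];print(t,o['contact_force'])
c=np.array([t[0]-.0806,t[1]-.0122]);zb=t[2]-.041;print(c,zb)
P=np.vstack([circ(c,.046,zb+.054),circ((.521,.026),.053,.057)])
crop(g,330,430,170,270,6,'q3.png');crop(g,330,430,170,270,6,'q3o.png',proj(g,P))
"
```

```text
shift [ 0.3 13.1 -0.5] turn [-0.08  0.   -0.42] | tcp [601.8  37.8  64.1] xaz -170.8 F [-0.8  0.9 -1.4] w 13.2 t 10.7
[0.60118392 0.03781187 0.06311753] [-0.75866805 -0.64932932 -1.67507329]
[0.52058392 0.02561187] 0.022117529378287017
```

View pics/q3.png

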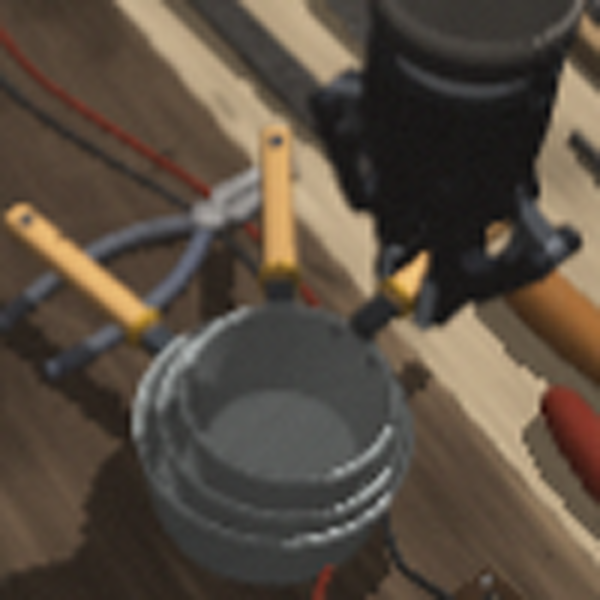

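View pics/q3o.png

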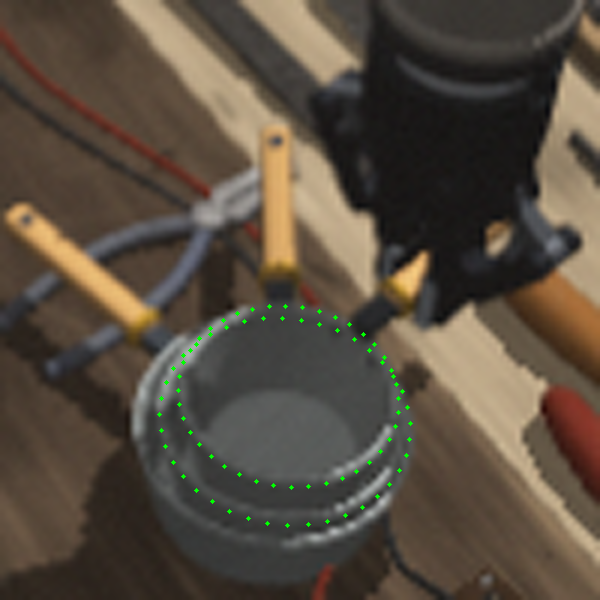

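Request:
{"fn": "drive_tool", "kwargs": {"series": [[0,2,0,0,0,0,8],[0,4,0,0,0,0,8],[0,6,0,0,0,0,8],[0,8,0,0,0,0,8],[0,9,0,0,0,0,8]]}}

```text
clock: 11.25
tcp_pos: [0.6013, 0.0379, 0.0541]
orientation: [-0.166, 2.134, -2.136]
contact_force: [-0.7, 0.1, -1.3]
grip_width: 0.0131
```

Request:
{"fn": "drive_tool", "kwargs": {"series": [[0,0.7,0,0,0,0,8],[0,1.4,0,0,0,0,8]]}}

```text
clock: 11.45
tcp_pos: [0.6014, 0.0379, 0.0528]
orientation: [-0.165, 2.134, -2.136]
contact_force: [-0.6, -0.2, -1.1]
grip_width: 0.0132
```

Request:
{"fn": "drive_tool", "kwargs": {"series": [[0,0.7,0,0,0,0,8],[0,1.2,0,0,0,0,8]]}}

```text
clock: 11.65
tcp_pos: [0.6015, 0.0379, 0.0516]
orientation: [-0.165, 2.134, -2.136]
contact_force: [0.3, 0.1, -1.0]
grip_width: 0.0126
```

Request:
{"fn": "drive_tool", "kwargs": {"series": [[0,0.6,0,0,0,0,8],[0,1,0,0,0,0,8]]}}

```text
clock: 11.85
tcp_pos: [0.602, 0.0379, 0.0511]
orientation: [-0.164, 2.133, -2.135]
contact_force: [0.4, 0.3, 4.0]
grip_width: 0.0132
```

```bash
python3 -c "
from m import *
g=r.grab_frame('scene')
o=r.get_obs();t=o['tcp_pos'];print(t,o['contact_force'],o['moment'])
c=np.array([t[0]-.0806,t[1]-.0122]);zb=t[2]-.041;print(c,zb)
P=np.vstack([circ(c,.046,.064),circ((.521,.026),.053,.057)])
crop(g,330,430,170,270,6,'q4.png');crop(g,330,430,170,270,6,'q4o.png',proj(g,P))
"
```

```text
[0.60205559 0.03792193 0.05109672] [-0.53404767 -0.04195538  4.28073511] [0.04505695 0.12950117 0.00610469]
[0.52145559 0.02572193] 0.010096721383968527
```

View pics/q4.png

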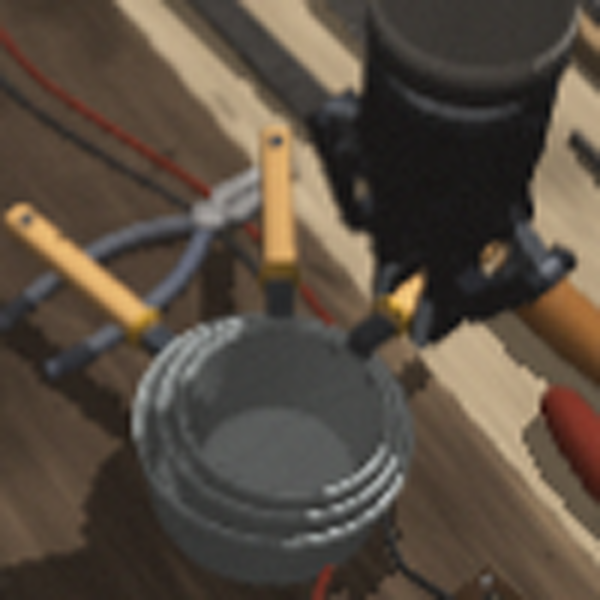

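View pics/q4o.png

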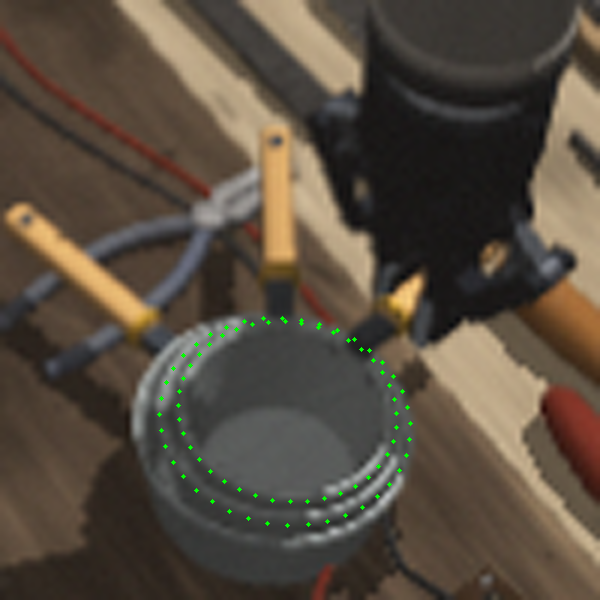

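Request:
{"fn": "drive_tool", "kwargs": {"series": [[0,0,0,0,0,0,16],[0,0,0,0,0,0,20],[0,0,0,0,0,0,28],[0,0,0,0,0,0,32],[0,0,0,0,0,0,32]]}}

```text
clock: 12.4
tcp_pos: [0.602, 0.0379, 0.051]
orientation: [-0.164, 2.133, -2.135]
contact_force: [-0.7, 0.9, 0.1]
grip_width: 0.0322
```

Request:
{"fn": "drive_tool", "kwargs": {"series": [[0,-8,0,0,0,0,32],[0,-20,0,0,0,0,32],[0,-40,0,0,0,0,32],[0,-75,0,0,0,0,32],[0,-110,0,0,0,0,32]]}}

```text
clock: 12.9
tcp_pos: [0.6009, 0.0377, 0.1628]
orientation: [-0.164, 2.134, -2.136]
contact_force: [0.7, -0.9, 0.4]
grip_width: 0.0319
```

```bash
python3 -c "
from m import *
g=r.grab_frame('scene');crop(g,330,450,150,270,5,'q5.png')
goto((.55,.35,.22),-150)
"
```

```text
shift [   3.2  -51.8 -317.6] turn [ -0.24 -20.86  -0.86] | tcp [604.4  37.  168.7] xaz -170.86 F [ 2.2 -0.9  4.8] w 31.8 t 12.95
```

View pics/q5.png

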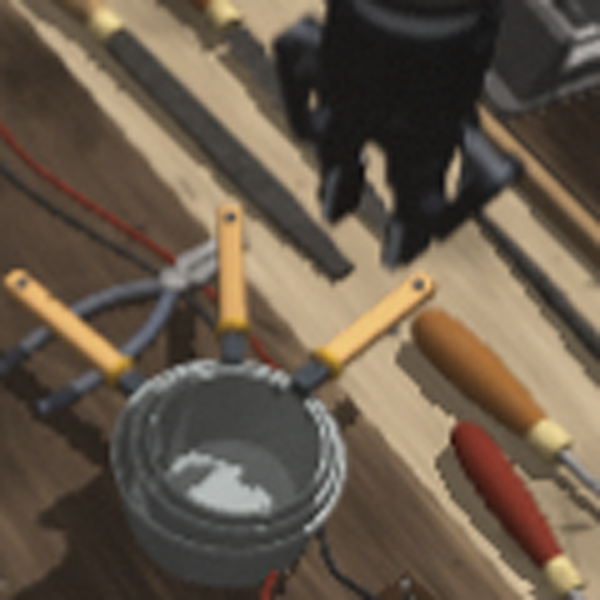

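Request:
{"fn": "drive_tool", "kwargs": {"series": [[0,-15,-45,0,0,0,32],[0,-30,-90,0,0,0,32],[0,-45,-135,0,0,0,32],[0,-50,-180,0,0,0,32],[0,-50,-225,0,0,0,32]]}}

```text
clock: 13.45
tcp_pos: [0.5681, 0.261, 0.2207]
orientation: [-0.15, 2.132, -2.128]
contact_force: [1.0, -0.5, -0.3]
grip_width: 0.0317
```

Request:
{"fn": "drive_tool", "kwargs": {"series": [[0,0,-40,0,-8,0,32],[0,0,-80,0,-10,0,32],[0,0,-110,0,-10,0,32],[0,0,-110,0,-10,0,32]]}}

```text
clock: 13.85
tcp_pos: [0.5484, 0.3761, 0.2208]
orientation: [-0.331, 2.031, -2.025]
contact_force: [-1.0, 0.5, 0.5]
grip_width: 0.0322
```

```bash
python3 -c "
from m import *
g=r.grab_frame('scene');f=r.grab_frame('top')
c=np.array([.518,.029]);cm=np.array([.521,.026])
hand(f,(320,360,188,212),.046,c,'large t');hand(f,(335,370,155,182),.064,cm,'med t');hand(f,(372,395,135,172),.076,cm,'small t')
hand(g,(328,358,200,230),.046,c,'large s');hand(g,(370,382,185,218),.064,cm,'medium s');hand(g,(390,420,200,228),.076,cm,'small s')
P=np.vstack([circ(c,.06,.05),circ(cm,.053,.057),circ(cm,.046,.064)])
crop(f,320,420,135,225,8,'e1.png')
crop(f,360,410,165,220,10,'e2.png',proj(f,P))
crop(g,330,430,180,280,6,'e3.png',proj(g,P))
cv2.imwrite('pics/e4.png',f['frame'])
"
```

```text
large t (326, 195, 31, 9) mid [0.4998 0.1468] az from c 98.8 r 0.1192 axis 99.1 len 0.09 w 0.0159
med t (338, 159, 27, 20) mid [0.5876 0.1188] az from c 54.3 r 0.1142 axis 54.0 len 0.0866 w 0.0165
small t (372, 135, 23, 35) mid [0.6441 0.0334] az from c 3.4 r 0.1233 axis -12.4 len 0.1059 w 0.0642
large s (331, 204, 25, 21) mid [0.5002 0.1471] az from c 98.6 r 0.1194 axis 99.2 len 0.0884 w 0.0144
medium s (373, 191, 7, 24) mid [0.5881 0.1196] az from c 54.3 r 0.1152 axis 53.3 len 0.0803 w 0.0159
small s (393, 204, 27, 19) mid [0.6295 0.0373] az from c 6.0 r 0.1091 axis -1.7 len 0.0818 w 0.0423
```

View pics/e1.png

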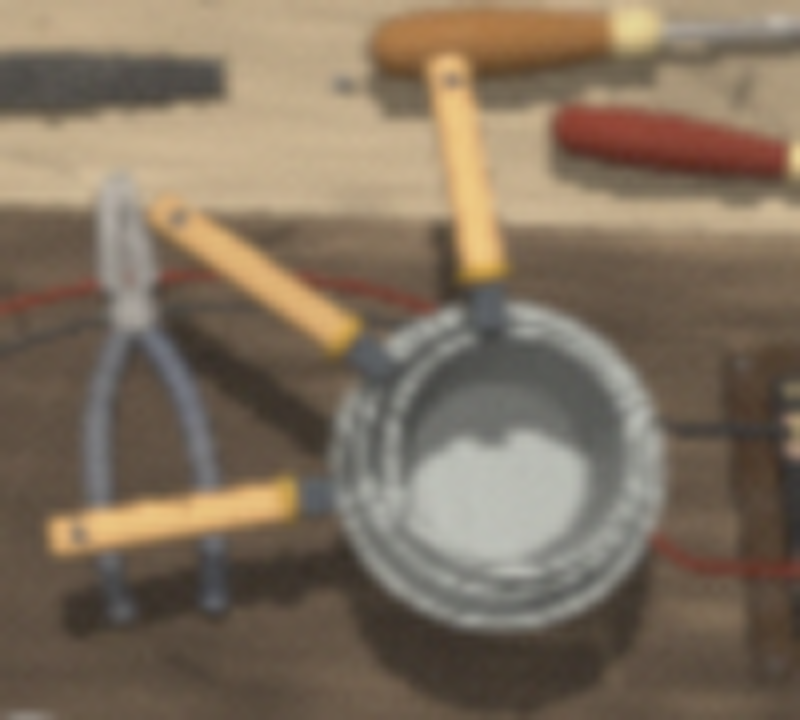

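View pics/e3.png

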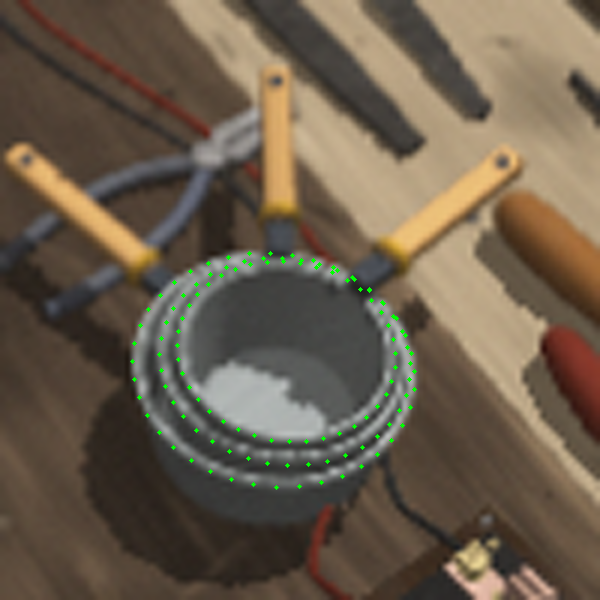

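View pics/e4.png

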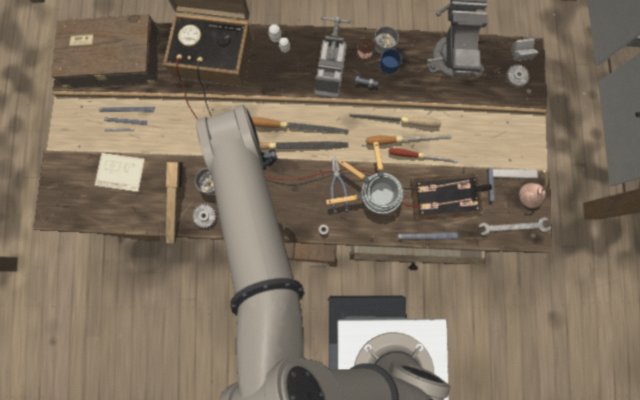

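```bash
python3 -c "
from m import *
f=r.grab_frame('top');g=r.grab_frame('scene')
z=lambda x,y:((x+.5)/8-.5+320,(y+.5)/8-.5+135)
zs=lambda x,y:((x+.5)/6-.5+330,(y+.5)/6-.5+180)
for q in(ray(f,[z(485,275),z(452,80)],.076),ray(g,[zs(393,256),zs(502,161)],.076)):
  d=q[1]-q[0];e=q[1][:2]-[.521,.026];print(q.round(4),np.degrees(np.arctan2(d[1],d[0])),np.degrees(np.arctan2(e[1],e[0])),np.hypot(*e))
print(r.get_obs()['clock'],np.abs(r.get_obs()['qvel']).max())
"
```

```text
[[0.5824 0.0354 0.076 ]
 [0.6544 0.0454 0.076 ]] 7.966795111848121 8.289007076401052 0.13483367729431017
[[0.5827 0.033  0.076 ]
 [0.6554 0.0471 0.076 ]] 10.941551394434196 8.924003255337043 0.13604318058662634
14.05 0.01042608059088374
```

```bash
python3 -c "
from bench import r
print(r.hand_in())"
```

```text
the job is handed in; nothing more can be done
None
```

The three pans are nested and fanned as asked, and I handed the job in at about 14 s. No verdict was reported.

- **Medium pan:** I swung it round where it sat, with the open fingers loosely straddling its handle and no lifting. The measured contact force stayed within about 2 N at the readings.
- **Small pan:** I gripped it by the handle at about 82 mm from its axis with 45 N (you suggested about 40 N). I lowered it straight into the medium pan until the force rose to about 4 N at home height, then released it and drew the arm clear.

**Last checks from both cameras**

| Pan | Handle direction (from world +x) | Step clockwise from the pan below |
|---|---|---|
| Large | about 99° (also 98.6–100.3° in single readings) | – |
| Medium | about 54° | about 45° |
| Small | about 9° | about 45° |

- **Nest:** in the scene view all three rims match level circles drawn at their expected home heights. The large pan has not visibly moved.
- **Other things:** the pliers, bush and chisel look unmoved. In the final picture the arm covers part of the gear and the tin, but it never worked near them.
- **Disagreement:** the colour-mask reading of the small pan's handle was wrong (6° and 3°) because it picked up nearby orange handles and wood. I measured that handle from points picked by eye instead, which gave 8–11°.

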